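# Beaker upside down on the fold-up drying peg

## Robot

A 6-joint arm with a two-finger parallel gripper is mounted at the origin on a cart in front of the work surface, level with it; the furniture and walls round the work are solid. World frame = base frame: x ahead of the robot, y to its left, z up, the work surface at z = 0. Lengths are in mm, angles in rad, forces in N, time in s.
With the tool pointing down it reaches from about 350 to 875 mm from the base axis. Payload 4.2 kg.
Tool frame: the origin (TCP) lies on the mounting face of the last link; the fingertips stand 173 mm ahead of it and the grasp point (between the pads) lies grip_point_offset ahead of it (grip_point_offset is the distance from the TCP to the grasp point, in mm); z points along the fingers, y is the line along which they close (so a half turn about z gives the same grasp; the last joint's range is limited). The gripper opens to 85 mm and grips with 20 to 120 N. Pads are 22 mm wide; open, the fingers measure 114 mm over their backs; the gripper's body (76 mm by 85 mm) begins 54 mm behind the grasp point. The pads swing forward as they close: fully open they stand 13 mm farther back than shut.
Start: joints at [-0.895, 0.385, 0.008, 0, -1.194, -0.259], TCP at [253.036, -571.466, 404.712] pointing down, gripper open.
Joint ranges: [-3.14, 3.14], [-1.21, 2.06], [-1.07, 1.41], [-3.16, 2.05], [-2.99, -0.16], [-3.1, 3.1]. Speed limits (rad/s): [2.79, 2.79, 3.14, 3.14, 3.14, 3.14].

## Interface

Orientations are given as a unit quaternion [x, y, z, w].
In Python, from bench import read_state, get_image, job_done, recognise, place_of, grip_point_offset gives the robot as it stands. The module is installed in compiled form; this text tells all that it offers.
- The arm moves only by the tool carry_out, never from a script. Its arguments are lists of equal length, an entry for each row: "slide": the shift along the tool's x, y, z in m, a list of three; "roll": the turn about the tool's z in degrees; "claw": the finger opening in m, from 0 to 0.0854. A call has 1 to 8 rows; each row is the pose to reach, as a shift and turn from the pose commanded when the call began, along the tool's axes at that moment; what a row does not reach only later rows make up. A row lasts 1/8 s, in which the tool goes at most 62.5 mm and 10.7 degrees, less where a joint would pass 70% of its speed; a pose out of reach is approached as far as the arm can. A call with a gripper value outside its range is refused whole. The fingers move at their own pace and stop on an object; the grip force is fixed at half the most. Time passes only in rows, so rows that repeat a pose let the fingers close. It gives the time, the measured TCP pose, the force, the opening and the grip force at its end, in the units of the state.
- read_state(): the state, without advancing time (a new reading comes with each control period).
- get_image(name): name is "side" or "top" or "wrist"; returns a dict with "img" (480x640x3 uint8, red, green, blue), "z_map" (480x640 float32, mm along the optical axis (not along the pixel's ray), 0 where there is no reading), "mtx" (3x3 intrinsics, pixels), "world_from_camera" (4x4, takes a point from camera to world coordinates); the wrist camera has in their place "T_tool_cam" (4x4, takes a point from camera to tool coordinates, whose origin is the TCP and whose axes are the flange's). Camera axes: x right, y up, looking along -z (the intrinsics and any distortion apply to the point x, -y, -z); pixel columns grow to the right and rows downward; lengths in mm; the calibration is good to about 2 mm. The wrist camera is an equidistant fisheye: a pixel r from the principal point sees the ray r / f radians off the axis. A picture is of the moment at which its call begins: read the wrist's pose just before it.
- job_done(): hands the job in; it is judged then, once.
Trained networks look in a picture, given as the dict that the camera call returned (one of the last four; its "shot" number tells which), for a name from the list of things; names that differ only in an ending like _2 or _b are one class to them, and where a whole thing is asked for, a point or a joint stands for the part that bears it (a point fixed in the world has none). Each returns a list of dicts, best first, with "conf" (0 to 1); they miss things now and then, are a little off and sometimes report something else, mostly with a low value. They report only what shows in the picture. A call takes as long as a camera call. They do not tell look-alikes from the thing itself.
- recognise(picture, thing): "at" ([column, row] in pixels, amid what is visible of it).
- place_of(picture, thing): "at" ([column, row] in pixels: a listed point, or the origin of a listed thing).
The state is a dict: "clock": time; "joints": joint angles; "joint_vel": joint speeds; "joint_efforts": joint torques, N m; "position": TCP position; "ee_rot": TCP orientation; "contact_force": force on the tool from outside, world axes, zero at the start; "wrist_torque": the same for the moment, N m; "gripper_width": finger opening in mm; "grasp_force": force on a finger pad.
Only numpy, scipy, OpenCV 4.12 (cv2) and the standard library are available. Lean on these libraries where they do the work, as an engineer would, in place of code of your own. Each camera call takes 0.05 s, during which the arm holds its last target. There are 200 camera calls.

## Task

Slide the steel beaker along its rails, mouth first, fully onto the lying drying peg. Then swing the red-padded lever over and all the way down to its stop, so that the peg stands upright with the beaker upside down on it, and push the orange-headed locking pin fully home through the ears and the lever's eye. Leave the glue bottle, the white box and the red ring box where they are.

Things in the scene. Friction and masses are not known exactly. Their poses are not given: they have to be found in the camera images.
- stand: Fixed drying stand, grey base plate 100 x 430 x 10 mm, long side along its own y. Origin: on the bench surface under the stand (plate centre at own y = -10 mm). Own axes: z up; at yaw 0 they are the world's. Distances x, y below are in this frame in mm, heights above the bench. Hinge axis of the peg arm: parallel to x, at y = -60, height 56.
- rails_mid (a point): Point of the stand at x = 0, y = 100, height 56, on the axis along which the beaker slides. Two level round rails along y (x = -24 and 24, radius 5, centres at height 25, from y = -5 to 200) carry the beaker with its axis at x = 0, height 56; the lying peg's axis is in line with it. Axes as the stand's.
- ears (a point): Point of the stand midway between two blue ears, x = 0, y = -160, height 56, on their bore axis (along x, 13 mm holes). Ears 32 wide along y, tops at height 72; near ear x = -34 to -14, far ear x = 14 to 24. In front of the near ear (x = -96 to -34) an aluminium channel, 28 wide inside, floor at height 44, lips to height 50, carries the pin's head. Axes as the stand's.
- peg_arm (a joint): Angle of the peg arm about the stand's +x axis, 0 to 1.571 rad. At 0 (start) the peg lies level along the stand's +y and the lever stands straight up; at 1.571 (its stop) the peg points straight up and the lever lies level towards the stand's -y, its eye between the ears. Friction (0.25 N m) holds it where it is left; about 3 to 6 N at the pad moves it.
- peg_seat (a point): Centre of the rubber face of the round flange (80 mm across) at the foot of the peg, 20 mm from the hinge axis, where the beaker's rim seats. It moves with the peg arm. Own y axis: along the peg to its tip. The peg is a white cone, 52 mm across at the flange, 24 mm at the tip, 65 mm long.
- lever_pad (a point): Centre of the push face of the red pad at the lever's end, 138 mm from the hinge axis. Pad 46 wide (along stand x), 36 along the lever, 8 thick. The face looks to stand +y (the beaker's side) at the start, and up when the lever is down (then at height 60). Own z: along the lever, away from the hinge; own y: out of the face. The lever's eye (30 mm block) is 100 mm from the hinge.
- beaker: Steel beaker, 68 mm outside diameter, 62 mm inside, 95 mm long, 0.13 to 0.25 kg, lying on the rails with its mouth towards the peg. Origin: centre of the outside of its closed bottom. Own z axis: from the bottom to the mouth.
- beaker_mouth (a point): Centre of the beaker's mouth, in the plane of the rim, 95 mm from the bottom along the beaker's z.
- pin: Locking pin: 10 mm steel shank 60 mm long with tapered tip, orange round head 24 mm across, 10 mm thick. It lies level along stand x, its tip in the near ear's bore. Origin: centre of the head's inner face, where the shank begins; own x along the shank to the tip; the head's outer face is at x = -10 mm. It slides freely when its head is pushed along stand +x; about 45 mm takes it home.
- pin_home (a point): Point fixed on the stand, on the bore axis 12 mm before the near ear's face (stand x = -46, y = -160, height 56). With the pin fully home, its head's inner face lies against the ear, 12 mm beyond this point along stand x.
- glue_bottle: Small white glue bottle with a brown cap, 29 x 29 x 88 mm, upright; bystander. Origin: centre of its underside.
- white_box: Small white eight-sided box, 43 x 43 x 20 mm; bystander. Origin: centre of its underside.
- red_ring_box: Small dark red ring box, 54 x 56 x 45 mm; bystander. Origin: centre of its underside.
Not all that is in view belongs to the job. There is more than one size of the beaker; the one meant has the size given above.

How it is judged:
By the outcome, as a careful person would: the job done as asked, in the order asked, and still so for the second after the job is handed in, with the robot touching nothing.
It also fails if it takes over 67 s, if anything falls off the work surface, if the arm or the gripper's body presses on something with over 40 N, if the wrist force passes 120 N, or if a joint passes its speed limit or range.

## Working session

There is one attempt and no reset: what is moved stays moved. The work goes in short steps, Python scripts to look and compute and a tool call to move; the robot and the scene stay as the last step left them, time stands still between calls to the robot, and variables do not carry over. Pictures are saved under pics/ and viewed, at most 10 in all, crops included, and the job is handed in when it is done.

Besides the shell and the picture viewer there is one more tool, called after "Request:" as name(argument=value, ...) on one line, values as JSON. carry_out: Moves the arm, as the interface text tells. Its arguments: {"type":"object","properties":{"slide":{"type":"array"},"roll":{"type":"array"},"claw":{"type":"array"}},"required":["slide","roll","claw"]}

```bash
mkdir -p pics; cat > h.py <<'E'
import numpy as np, cv2
from scipy.spatial.transform import Rotation as R
from bench import *
def pt(d,uv,z=None,win=2):
    """pixel->world using depth (or world plane height z)"""
    u,v=uv; K=d['mtx']; T=d['world_from_camera']
    r=np.array([(u-K[0,2])/K[0,0],-(v-K[1,2])/K[1,1],-1.])
    if z is None:
        a=d['z_map'][int(v)-win:int(v)+win+1,int(u)-win:int(u)+win+1]; a=a[a>0]
        if not len(a): return None
        return T[:3,:3]@(r*np.median(a))+T[:3,3]
    w=T[:3,:3]@r; return T[:3,3]+w*(z-T[2,3])/w[2]
def px(d,p):
    T=np.linalg.inv(d['world_from_camera']); c=T[:3,:3]@np.array(p)+T[:3,3]; K=d['mtx']
    return np.array([K[0,2]+K[0,0]*c[0]/-c[2],K[1,2]-K[1,1]*c[1]/-c[2]])
def save(n,img): cv2.imwrite('pics/'+n,cv2.cvtColor(img,cv2.COLOR_RGB2BGR))
E
python3 - <<'E'
from h import *
np.set_printoptions(precision=1,suppress=True)
print(grip_point_offset, read_state())
for c in ('side','top'):
    d=get_image(c); save(c+'0.png',d['img']); print(c,d['mtx'].tolist(),d['world_from_camera'])
    for t in 'stand rails_mid ears peg_seat lever_pad beaker beaker_mouth pin pin_home glue_bottle white_box red_ring_box'.split():
        print(t,[(np.round(r['at']),round(r['conf'],2),pt(d,r['at'])) for r in place_of(d,t)[:3]])
E
```

```text
154.70000000000002 {'clock': 0.0, 'joints': array([-0.9,  0.4,  0. , -0. , -1.2, -0.3]), 'joint_vel': array([ 0., -0.,  0., -0., -0.,  0.]), 'joint_efforts': array([ -0. , -39.2,  18.8,   4.2,  -0. ,  -0. ]), 'position': array([ 253. , -571.3,  403.6]), 'ee_rot': array([-0.2,  1. ,  0. , -0. ]), 'contact_force': array([-0.3,  0.2,  0.6]), 'wrist_torque': array([ 0., -0.,  0.]), 'grasp_force': 0.0, 'gripper_width': 85.18686317967365}
side [[540.9464354844865, 0.0, 320.22830741673425], [0.0, 540.9464354844865, 235.59701592089266], [0.0, 0.0, 1.0]] [[   1.    -0.     0.   602.2]
 [   0.     0.4   -0.9 -959.1]
 [   0.     0.9    0.4  588.8]
 [   0.     0.     0.     1. ]]
stand [(array([336., 308.]), 0.84, array([604.2, -91.7,  47.9]))]
rails_mid [(array([341., 263.]), 0.59, array([611.6,  96.5,  46.1]))]
ears [(array([323., 330.]), 0.71, array([ 581.5, -108.7,    8.6]))]
peg_seat [(array([332., 297.]), 0.61, array([595.5, -89.8,  70.6]))]
lever_pad [(array([331., 235.]), 0.96, array([590.1, -88.9, 195.2]))]
beaker [(array([341., 252.]), 0.77, array([609.8,  65.6,  88.9])), (array([229.,
[... 1073 characters left out ...]
rray([589.8, -80.5, 207.6]))]
beaker [(array([250., 362.]), 0.91, array([341.4, 219.1,  98.8])), (array([300., 217.]), 0.76, array([601.4, 131.1,  88.6])), (array([192., 256.]), 0.21, array([536. , 340.9,  38. ]))]
beaker_mouth [(array([346., 218.]), 0.86, array([599. ,  45.6,  90.2]))]
pin [(array([461., 271.]), 0.66, array([ 501. , -172.4,   57.3]))]
pin_home [(array([463., 257.]), 0.73, array([ 528.4, -178.2,   57.4]))]
glue_bottle [(array([193., 257.]), 0.52, array([535.8, 342.2,  27.7]))]
white_box [(array([313., 346.]), 0.96, array([362. , 108.3,  22.4])), (array([192., 257.]), 0.57, array([535.6, 341.1,  37.9]))]
red_ring_box [(array([364., 155.]), 0.71, array([735.6,   3.4,  44.1]))]
```

View pics/side0.png

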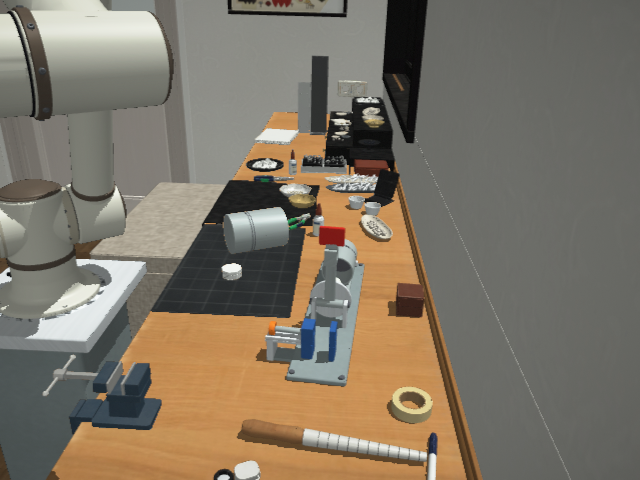

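View pics/top0.png

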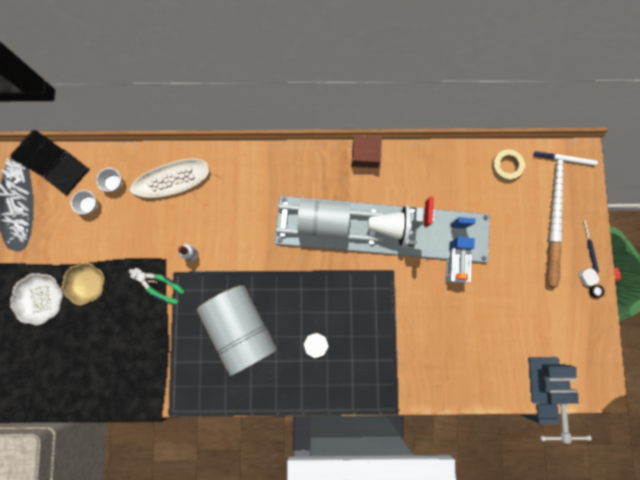

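Candidates for the beaker: the one on the rails (top 323,218; side 341,252) and a bigger one on the mat (top 235,330; side 256,230). The beaker on the rails, about 68 mm across with its mouth toward the peg, is the one meant. Next I'll fit the stand pose and check the choice in a close crop.

```bash
python3 - <<'E'
from h import *
np.set_printoptions(precision=1,suppress=True)
d=get_image('top'); K=d['mtx'];T=d['world_from_camera']
v,u=np.mgrid[:480,:640]; z=d['z_map']
C=np.stack([(u-K[0,2])/K[0,0]*z,-(v-K[1,2])/K[1,1]*z,-z],-1)
W=C@T[:3,:3].T+T[:3,3]
reg=(W[...,0]>480)&(W[...,0]<690)&(W[...,1]>-260)&(W[...,1]<230)&(z>0)
bench=(W[...,0]>620)&(W[...,0]<700)&(W[...,1]>50)&(W[...,1]<200)
print('bench z',np.percentile(W[bench][:,2],[5,50,95]))
hsv=cv2.cvtColor(d['img'],cv2.COLOR_RGB2HSV)
b=np.median(W[bench][:,2])
m=reg&(W[...,2]-b>6)&(W[...,2]-b<14)&(hsv[...,1]<60)
P=W[m][:,:2].astype(np.float32); print(len(P)); print('plate',cv2.minAreaRect(P))
def obj(lo,hi,x0,x1,y0,y1,name):
    mm=reg&(W[...,2]>lo)&(W[...,2]<hi)&(W[...,0]>x0)&(W[...,0]<x1)&(W[...,1]>y0)&(W[...,1]<y1)
    Q=W[mm]; print(name,len(Q),cv2.minAreaRect(Q[:,:2].astype(np.float32)),np.percentile(Q[:,2],[5,50,98]))
obj(65,110,560,660,20,180,'beaker')
h=hsv; red=((h[...,0]<6)|(h[...,0]>174))&(h[...,1]>150)&reg&(W[...,2]>120); Q=W[red]; print('pad',Q.mean(0),Q.min(0),Q.max(0))
org=(h[...,0]>6)&(h[...,0]<16)&(h[...,1]>200)&reg&(W[...,2]>40); Q=W[org]; print('head',len(Q),Q.mean(0),Q.min(0),Q.max(0))
blu=(h[...,0]>100)&(h[...,0]<125)&(h[...,1]>150)&reg&(W[...,2]>50);Q=W[blu]; print('ears',cv2.minAreaRect(Q[:,:2].astype(np.float32)),np.median(Q[:,2]))
c=d['img'][170:310,265:505]; save('crop.png',cv2.resize(c,None,fx=3.3,fy=3.3,interpolation=2))
print(R.from_quat(read_state()['ee_rot']).as_matrix())
E
```

```text
bench z [-3.1  0.5 82.4]
5147
plate ((556.9139404296875, -30.151657104492188), (429.0457458496094, 171.96163940429688), 84.5165023803711)
beaker 1692 ((603.6422119140625, 86.552001953125), (94.72953796386719, 66.64149475097656), 84.97600555419922) [69.9 85.9 92. ]
pad [587.3 -81.2 205.5] [566.2 -86.6 186.7] [609.1 -77.4 214.2]<stdin>:19: RuntimeWarning: Mean of empty slice.
  ret = um.true_divide(
Traceback (most recent call last):
ValueError: zero-size array to reduction operation minimum which has no identity
```

```bash
cat > m.py <<'E'
from h import *
np.set_printoptions(precision=1,suppress=True)
d=get_image('top'); K=d['mtx'];T=d['world_from_camera']
v,u=np.mgrid[:480,:640]; z=d['z_map']
C=np.stack([(u-K[0,2])/K[0,0]*z,-(v-K[1,2])/K[1,1]*z,-z],-1)
W=C@T[:3,:3].T+T[:3,3]
reg=(W[...,0]>480)&(W[...,0]<690)&(W[...,1]>-260)&(W[...,1]<230)&(z>0)
h=cv2.cvtColor(d['img'],cv2.COLOR_RGB2HSV)
m=(reg&(W[...,2]>5)&(W[...,2]<16)&(h[...,1]<60)).astype(np.uint8)
n,l,s,c=cv2.connectedComponentsWithStats(cv2.morphologyEx(m,cv2.MORPH_OPEN,np.ones((3,3))))
E
python3 - <<'E'
from m import *
Q=W[m>0][:,:2]
for yaw in np.radians([-4.5,-5,-5.3,-5.6]):
    ex=np.array([np.cos(yaw),np.sin(yaw)]); ey=np.array([-ex[1],ex[0]])
    a,b=Q@ex,Q@ey
    # edges along x in y slices
    hi=[];lo=[];ys=[]
    for k in np.arange(b.min()+15,b.max()-15,20):
        t=a[(b>k)&(b<k+20)]
        if len(t)>20: hi.append(np.percentile(t,98));lo.append(np.percentile(t,2));ys.append(k)
    print(np.degrees(yaw),'b',np.percentile(b,[.2,99.8]),'hi',np.array(hi),'lo',np.array(lo))
for s_,e in (('side',0),('top',1)):pass
org=(h[...,0]>4)&(h[...,0]<18)&(h[...,1]>180)&reg&(W[...,2]>35); q=W[org]; print('head',len(q),q.mean(0) if len(q) else '')
blu=(h[...,0]>100)&(h[...,0]<130)&(h[...,1]>120)&reg&(W[...,2]>60);q=W[blu]; print('ears',len(q),cv2.minAreaRect(q[:,:2].astype(np.float32)),np.median(q[:,2]))
c=d['img'][170:310,265:505]; save('crop.png',cv2.resize(c,None,fx=3.3,fy=3.3,interpolation=2))
print(R.from_quat(read_state()['ee_rot']).as_matrix())
E
```

```text
-4.5 b [-200.1  227.7] hi [637.  638.8 639.3 637.6 637.7 605.4 602.  640.2 641.5 641.2 642.  642.
 642.2 643.5 644.5 644.8 644.7 645.1 644.6 645.5 644.9] lo [541.3 588.3 496.5 504.6 542.9 543.  543.  543.1 543.6 543.3 504.  530.3
 544.7 501.  528.3 484.3 517.3 546.1 489.  548.4 547.8]
-5.0 b [-195.1  232.5] hi [638.6 640.1 640.4 638.7 638.5 606.1 602.6 640.5 641.5 641.1 641.8 641.6
 641.6 642.7 643.5 643.6 643.4 643.7 642.9 643.6 643. ] lo [543.2 590.6 497.8 507.2 543.8 543.5 543.6 543.4 543.5 543.5 516.  533.7
 544.2 500.2 527.4 479.  545.  545.1 487.5 546.5 545.8]
-5.300000000000001 b [-191.9  235.5] hi [639.6 640.9 641.  639.3 639.  606.5 602.9 640.6 641.5 641.1 641.7 641.3
 641.2 642.2 642.9 642.9 642.6 642.9 641.9 642.5 641.9] lo [544.  570.3 505.7 507.7 544.2 543.9 543.9 543.6 543.6 543.4 515.9 531.9
 544.  499.7 526.8 478.3 544.2 543.9 534.7 545.4 544.6]
-5.6 b [-188.9  238.6] hi [640.4 641.6 641.6 639.9 639.5 606.9 603.1 640.8 641.5 640.8 641.5 641.1
 640.8 641.7 642.3 642.2 642.1 642.  640.9 641.4 641.3] lo [544.9 567.4 499.2 508.7 544.6 544.3 544.1 543.7 543.6 543.4 515.8 533.2
 543.3 498.8 543.4 477.4 543.1 543.2 533.7 544.3 542. ]
head 19 [ 497.  -165.1   71.7]
ears 280 ((572.5097045898438, -181.396240234375), (31.285322189331055, 57.01876449584961), 84.75355529785156) 71.02357057901634
[[-0.9 -0.4 -0. ]
 [-0.4  0.9  0. ]
 [ 0.   0.  -1. ]]
```

View pics/crop.png

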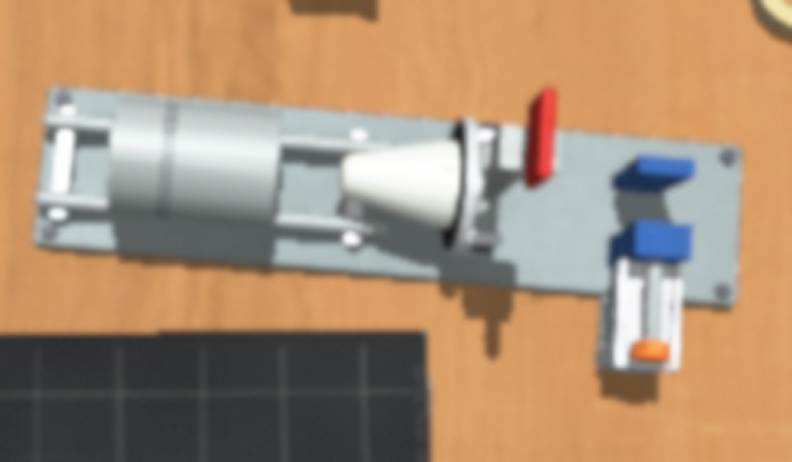

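Crop: the beaker on the rails (195,160) is 95 x 67 mm by depth, with its closed end left and its mouth toward the white peg. That makes it the right one. The stand's pose fits as origin about (592.7, -22.8), yaw -5.3°.

```bash
cat > go.py <<'E'
from h import *
import sys
np.set_printoptions(precision=4,suppress=True)
Y=np.radians(-5.3); S=np.array([[np.cos(Y),-np.sin(Y),0],[np.sin(Y),np.cos(Y),0],[0,0,1]]); O=np.array([592.7,-22.8,0])
def go(*targets):
    s=read_state(); M=R.from_quat(s['ee_rot']).as_matrix(); p=s['position']+173*M[:,2]
    print('tip in stand',S.T@(p-O),'toolx in stand',S.T@M[:,0],'toolz',M[:,2],'J',s['joints'],'t',s['clock'])
    ang=lambda v:np.degrees(np.arctan2(v[1],v[0])); c=ang(S.T@M[:,0])
    print('roll to -y',(c+90+180)%360-180)
    for t in targets: print(t,'slide',M.T@(O+S@np.array(t,float)-p)/1000)
if __name__=='__main__': go(*[tuple(map(float,a.split(','))) for a in sys.argv[1:]])
E
python3 go.py 0,176,170 0,176,50
```

```text
tip in stand [-287.5288 -577.6879  231.7052] toolx in stand [-0.8731 -0.4876  0.    ] toolz [-0.  0. -1.] J [-0.8954  0.3847  0.0079  0.     -1.194  -0.2586] t 1.4
roll to -y -60.81721853083545
(0.0, 176.0, 170.0) slide [-0.6185  0.5178  0.0617]
(0.0, 176.0, 50.0) slide [-0.6185  0.5178  0.1817]
```

Request:
carry_out(slide=[[-0.6185,0.5178,0],[-0.6185,0.5178,0],[-0.6185,0.5178,0],[-0.6185,0.5178,0],[-0.6185,0.5178,0],[-0.6185,0.5178,0],[-0.6185,0.5178,0],[-0.6185,0.5178,0]], roll=[-60.8,-60.8,-60.8,-60.8,-60.8,-60.8,-60.8,-60.8], claw=[0,0,0,0,0,0,0,0])

```text
clock: 2.4
position: [474.1, -120.8, 405.2]
ee_rot: [-0.674, 0.739, -0.0, 0.0]
contact_force: [0.6, -0.4, 0.9]
gripper_width: 0.2
grasp_force: 0.0
```

```bash
python3 go.py 0,176,170 0,176,50
```

```text
tip in stand [-108.7934 -108.5155  232.2254] toolx in stand [-0. -1. -0.] toolz [ 0.0013 -0.0001 -1.    ] J [ 0.0833  0.1518 -0.3141  0.0002 -1.1036 -0.1759] t 2.4
roll to -y -0.0004395631033276004
(0.0, 176.0, 170.0) slide [-0.2845 -0.1087  0.0624]
(0.0, 176.0, 50.0) slide [-0.2845 -0.1086  0.1824]
```

Request:
carry_out(slide=[[-0.2845,-0.1087,0.03],[-0.2845,-0.1087,0.03],[-0.2845,-0.1087,0.03],[-0.2845,-0.1087,0.03],[-0.2845,-0.1087,0.03],[-0.2845,-0.1087,0.03],[-0.2845,-0.1087,0.12],[-0.2845,-0.1087,0.12]], roll=[0,0,0,0,0,0,0,0], claw=[0,0,0,0,0,0,0,0])

```text
clock: 3.4
position: [606.9, 149.4, 281.7]
ee_rot: [-0.673, 0.74, 0.001, -0.002]
contact_force: [0.4, 0.5, -0.8]
gripper_width: 0.1
grasp_force: 0.0
```

```bash
python3 go.py 0,176,50; python3 - <<'E'
from h import *
d=get_image('top'); save('t1.png',cv2.resize(d['img'][130:330,240:500],None,fx=3,fy=3))
E
```

```text
tip in stand [ -2.5407 172.4334 108.7093] toolx in stand [-0.0014 -1.      0.002 ] toolz [-0.0049 -0.0016 -1.    ] J [ 0.4997  0.4923 -0.1488 -0.0012 -0.9347 -0.5929] t 3.4
roll to -y -0.08002058353196162
(0.0, 176.0, 50.0) slide [-0.0037 -0.0028  0.0587]
```

View pics/t1.png

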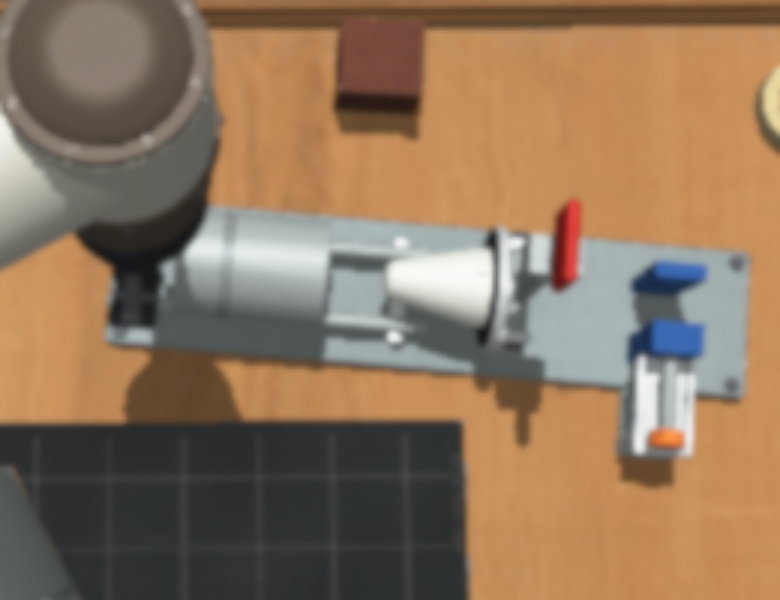

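The picture shows the gripper behind the beaker's bottom (about 135,290) with the scene undisturbed. Next: down, then push.

Request:
carry_out(slide=[[-0.002,0,0],[-0.002,0,0.03],[-0.002,0,0.058],[-0.002,0,0.058]], roll=[0,0,0,0], claw=[0,0,0,0])

```text
clock: 3.95
position: [608.5, 152.1, 227.0]
ee_rot: [-0.673, 0.739, 0.0, -0.0]
contact_force: [-0.8, -0.2, 0.5]
gripper_width: 0.1
grasp_force: 0.0
```

```bash
python3 go.py 0,68,50
```

```text
tip in stand [ -0.5885 175.541   53.97  ] toolx in stand [-0.0006 -1.      0.0006] toolz [-0.0008 -0.0006 -1.    ] J [ 0.5027  0.5578 -0.1958  0.0002 -0.8182 -0.5959] t 3.95
roll to -y -0.03398230402157765
(0.0, 68.0, 50.0) slide [ 0.1075 -0.0007  0.004 ]
```

Request:
carry_out(slide=[[0.01,0,0],[0.022,0,0],[0.034,0,0],[0.046,0,0],[0.058,0,0],[0.07,0,0],[0.082,0,0],[0.09,0,0]], roll=[0,0,0,0,0,0,0,0], claw=[0,0,0,0,0,0,0,0])

```text
clock: 4.95
position: [599.8, 61.7, 226.4]
ee_rot: [-0.673, 0.739, 0.0, -0.001]
contact_force: [-0.6, 1.4, 0.5]
gripper_width: -0.1
grasp_force: 0.8
```

Request:
carry_out(slide=[[0.004,0,0],[0.008,0,0],[0.01,0,0],[0.012,0,0],[0.012,0,0]], roll=[0,0,0,0,0], claw=[0,0,0,0,0])

```text
clock: 5.58
position: [599.0, 50.8, 226.7]
ee_rot: [-0.674, 0.739, 0.0, -0.0]
contact_force: [-0.2, 1.2, -0.3]
gripper_width: -0.0
grasp_force: 0.3
```

```bash
python3 go.py 0,66,50; python3 - <<'E'
from h import *
d=get_image('top'); save('t2.png',cv2.resize(d['img'][130:330,240:500],None,fx=3,fy=3))
E
```

```text
tip in stand [-0.5788 73.8361 53.6651] toolx in stand [-0.0002 -1.      0.0002] toolz [-0.0002 -0.0002 -1.    ] J [ 0.3537  0.5228 -0.2653  0.0001 -0.7829 -0.4465] t 5.575
roll to -y -0.013783145138972941
(0.0, 66.0, 50.0) slide [ 0.0078 -0.0006  0.0037]
```

View pics/t2.png

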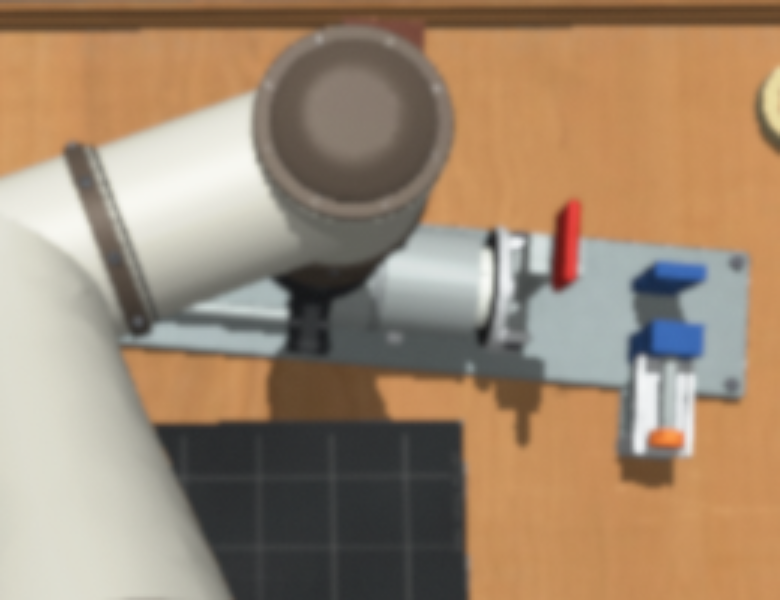

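The beaker (430,280) is over the peg, with its rim a few mm short of the flange (490,290). I'll press on in small steps and watch the force.

Request:
carry_out(slide=[[0.002,0,0],[0.004,0,0],[0.006,0,0],[0.008,0,0],[0.008,0,0]], roll=[0,0,0,0,0], claw=[0,0,0,0,0])

```text
clock: 6.25
position: [598.2, 43.1, 226.7]
ee_rot: [-0.673, 0.739, 0.0, 0.0]
contact_force: [0.2, 3.3, 0.0]
gripper_width: 0.0
grasp_force: 1.6
```

Request:
carry_out(slide=[[0.001,0,0],[0.002,0,0],[0.002,0,0]], roll=[0,0,0], claw=[0,0,0])

```text
clock: 6.62
position: [598.2, 42.5, 226.7]
ee_rot: [-0.674, 0.739, 0.0, 0.001]
contact_force: [-1.9, 9.5, -0.5]
gripper_width: 0.3
grasp_force: 4.6
```

```bash
python3 go.py 0,-30,182; python3 - <<'E'
import numpy as np
H=np.array([-60,56])
for a in range(0,91,10):
    t=np.radians(a); l=np.array([-np.sin(t),np.cos(t)]); n=np.array([np.cos(t),np.sin(t)])
    # finger = vertical 22-wide box, tip centre (y,z): lower-left corner touches face at 130 (a<~60), then flat
    c=H+132*l+4*n; print(a, 'contact',c,'tip centre',c+[11,0])
E
```

```text
tip in stand [-0.3176 66.0087 53.6712] toolx in stand [-0.0002 -1.     -0.0028] toolz [ 0.0016  0.0026 -1.    ] J [ 0.3402  0.5206 -0.2686 -0.0027 -0.7792 -0.431 ] t 6.625
roll to -y -0.011826506687185656
(0.0, -30.0, 182.0) slide [ 0.0957 -0.0005 -0.1286]
0 contact [-56. 188.] tip centre [-45. 188.]
10 contact [-78.98232844 186.68921611] tip centre [-67.98232844 186.68921611]
20 contact [-101.38788844  181.40750652] tip centre [-90.38788844 181.40750652]
30 contact [-122.53589838  172.3153533 ] tip centre [-111.53589838  172.3153533 ]
40 contact [-141.78378671  159.68901693] tip centre [-130.78378671  159.68901693]
50 contact [-158.54671605  143.91214225] tip centre [-147.54671605  143.91214225]
60 contact [-172.3153533   125.46410162] tip centre [-161.3153533   125.46410162]
70 contact [-182.67134537  104.9054294 ] tip centre [-171.67134537  104.9054294 ]
80 contact [-189.30003069   82.86079046] tip centre [-178.30003069   82.86079046]
90 contact [-192.   60.] tip centre [-181.   60.]
```

Request:
carry_out(slide=[[-0.012,0,0],[-0.012,0,-0.06],[-0.012,0,-0.12],[-0.012,0,-0.134],[0.04,0,-0.134],[0.08,0,-0.134],[0.096,0,-0.134],[0.096,0,-0.134]], roll=[0,0,0,0,0,0,0,0], claw=[0,0,0,0,0,0,0,0])

```text
clock: 7.62
position: [589.0, -55.4, 360.2]
ee_rot: [-0.673, 0.74, 0.0, -0.001]
contact_force: [0.3, 0.5, -0.2]
gripper_width: -0.3
grasp_force: 0.0
```

```bash
python3 go.py; python3 - <<'E'
from h import *
d=get_image('side'); save('t3.png',cv2.resize(d['img'][190:390,220:480],None,fx=3,fy=3))
E
```

```text
tip in stand [ -0.8149 -32.9325 187.2002] toolx in stand [-0.0021 -1.      0.0005] toolz [-0.0011 -0.0004 -1.    ] J [ 0.1797  0.3632 -0.1421  0.0002 -1.0666 -0.2743] t 7.625
roll to -y -0.11764318185203138
```

View pics/t3.png

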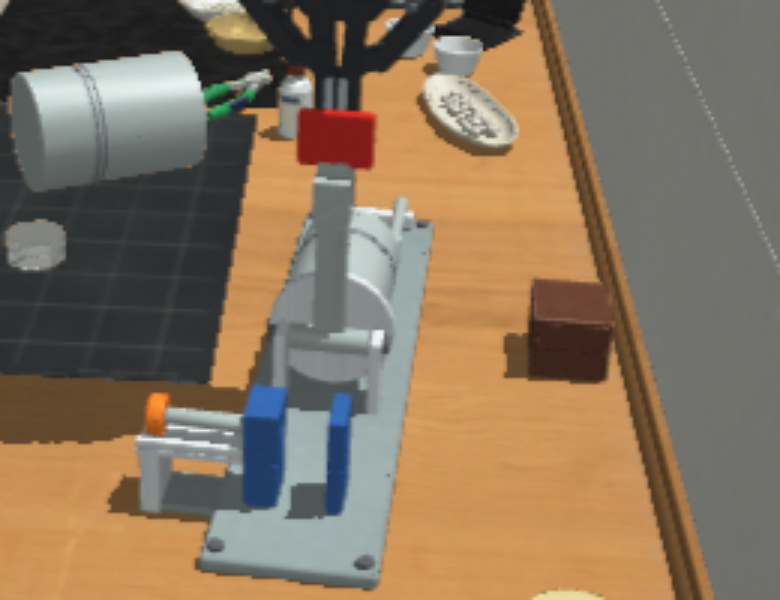

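The fingers stand behind the red pad (335,95 against 335,138) and nothing else has moved. Swing along the arc.

Request:
carry_out(slide=[[0.012,0,0],[0.023,0,0],[0.035,0,0],[0.046,0,0.002],[0.057,0,0.005],[0.068,0,0.009],[0.078,0,0.015],[0.078,0,0.015]], roll=[0,0,0,0,0,0,0,0], claw=[0,0,0,0,0,0,0,0])

```text
clock: 8.68
position: [581.8, -133.7, 345.4]
ee_rot: [-0.673, 0.74, -0.0, -0.001]
contact_force: [-0.5, 0.7, 0.4]
gripper_width: 0.1
grasp_force: 0.0
```

```bash
python3 go.py 0,-131,160 0,-148,144 0,-161,125 0,-172,105 0,-178,83
```

```text
tip in stand [  -0.6906 -111.6066  172.4076] toolx in stand [-0.0015 -1.      0.0012] toolz [-0.0005 -0.0011 -1.    ] J [ 0.0454  0.3847 -0.1492  0.0013 -1.0374 -0.14  ] t 8.675
roll to -y -0.08494150409333656
(0.0, -131.0, 160.0) slide [ 0.0194 -0.0007  0.0124]
(0.0, -148.0, 144.0) slide [ 0.0364 -0.0008  0.0285]
(0.0, -161.0, 125.0) slide [ 0.0493 -0.0008  0.0475]
(0.0, -172.0, 105.0) slide [ 0.0603 -0.0008  0.0675]
(0.0, -178.0, 83.0) slide [ 0.0663 -0.0008  0.0895]
```

Request:
carry_out(slide=[[0.01,0,0.006],[0.0195,0,0.0125],[0.028,0,0.02],[0.0365,0,0.0285],[0.043,0,0.038],[0.049,0,0.0475],[0.055,0,0.057],[0.06,0,0.067]], roll=[0,0,0,0,0,0,0,0], claw=[0,0,0,0,0,0,0,0])

```text
clock: 9.68
position: [576.4, -194.6, 279.6]
ee_rot: [-0.674, 0.739, -0.002, -0.001]
contact_force: [-1.5, -8.5, 7.2]
gripper_width: 0.4
grasp_force: 5.5
```

```bash
python3 go.py 0,-178,83 0,-184,62; python3 - <<'E'
from h import *
d=get_image('side'); save('t4.png',cv2.resize(d['img'][190:390,220:480],None,fx=3,fy=3))
E
```

```text
tip in stand [  -0.1897 -173.226   106.558 ] toolx in stand [ 0.0002 -1.      0.004 ] toolz [ 0.0007 -0.0041 -1.    ] J [-0.0589  0.4687 -0.1996  0.0051 -0.9016 -0.0366] t 9.675
roll to -y 0.010585412073112366
(0.0, -178.0, 83.0) slide [ 0.0047 -0.0002  0.0236]
(0.0, -184.0, 62.0) slide [ 0.0106 -0.0001  0.0446]
```

View pics/t4.png

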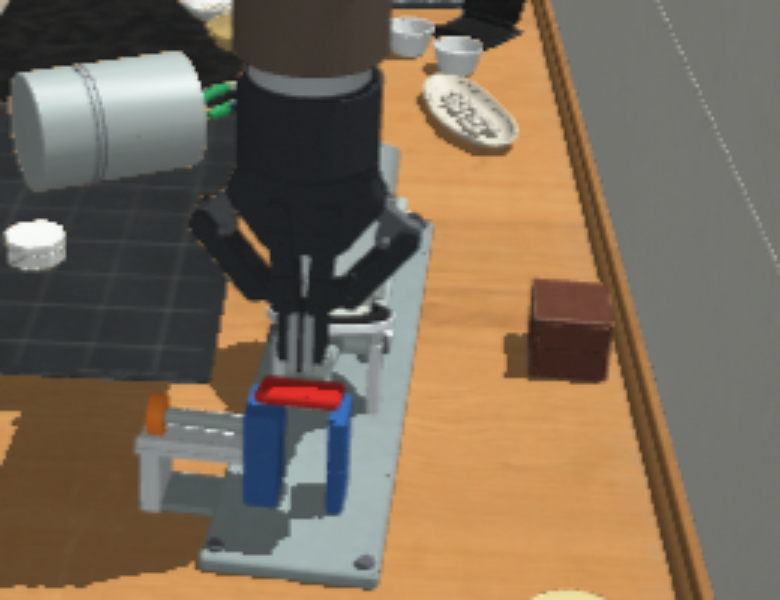

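The lever is about 70° down. The -y force suggests the fingers' inner edge is touching the eye block, so I'll lift slightly, shift outboard and finish the swing.

Request:
carry_out(slide=[[0,0,-0.012],[0.012,0,-0.012],[0.013,0,-0.003],[0.015,0,0.008],[0.018,0,0.018],[0.021,0,0.028],[0.022,0,0.036],[0.022,0,0.04]], roll=[0,0,0,0,0,0,0,0], claw=[0,0,0,0,0,0,0,0])

```text
clock: 10.72
position: [574.3, -214.1, 237.9]
ee_rot: [-0.674, 0.739, 0.0, -0.0]
contact_force: [-0.2, -0.5, 0.9]
gripper_width: 0.0
grasp_force: 0.4
```

```bash
python3 go.py 0,-195,60
```

```text
tip in stand [  -0.8609 -192.1716   64.9144] toolx in stand [-0.0003 -1.      0.0001] toolz [-0.001 -0.    -1.   ] J [-0.093   0.5246 -0.2248  0.0002 -0.8223  0.0001] t 10.725
roll to -y -0.01649919649361209
(0.0, -195.0, 60.0) slide [ 0.0028 -0.0009  0.0049]
```

Request:
carry_out(slide=[[0.002,0,0.002],[0.002,0,0.004],[0.002,0,0.006],[0.002,0,0.006]], roll=[0,0,0,0], claw=[0,0,0,0])

```text
clock: 11.22
position: [574.0, -216.1, 233.5]
ee_rot: [-0.674, 0.739, -0.0, -0.0]
contact_force: [-1.2, 0.6, 4.2]
gripper_width: 0.0
grasp_force: 2.3
```

Request:
carry_out(slide=[[0,0,0.001],[0,0,0.002],[0,0,0.002]], roll=[0,0,0], claw=[0,0,0])

```text
clock: 11.6
position: [574.0, -216.1, 233.3]
ee_rot: [-0.674, 0.739, -0.0, -0.0]
contact_force: [-4.7, 2.1, 13.1]
gripper_width: -0.1
grasp_force: 6.7
```

The lever is at its stop: tip height 60 and force rising. Lift, then move in front of the pin head.

Request:
carry_out(slide=[[0,0,-0.05],[0,0,-0.06],[-0.034,0.05,-0.06],[-0.034,0.1,-0.06],[-0.034,0.125,-0.06],[-0.034,0.125,-0.06],[-0.034,0.125,-0.06]], roll=[0,0,0,0,0,0,0], claw=[0,0,0,0,0,0,0])

```text
clock: 12.48
position: [453.7, -170.6, 290.8]
ee_rot: [-0.674, 0.739, -0.0, 0.0]
contact_force: [0.1, 0.2, 0.1]
gripper_width: -0.3
grasp_force: 0.0
```

```bash
python3 go.py -125,-160,52 -59,-160,52; python3 - <<'E'
from h import *
d=get_image('side'); save('t5.png',cv2.resize(d['img'][190:390,220:480],None,fx=3,fy=3))
E
```

```text
tip in stand [-124.592  -160.0568  117.8085] toolx in stand [-0.0001 -1.      0.0001] toolz [ 0.0012 -0.0002 -1.    ] J [-0.0237  0.2706 -0.4871  0.0003 -0.812  -0.0691] t 12.475
roll to -y -0.0068862700766487706
(-125.0, -160.0, 52.0) slide [-0.0001  0.0005  0.0658]
(-59.0, -160.0, 52.0) slide [-0.0001 -0.0655  0.0659]
```

View pics/t5.png

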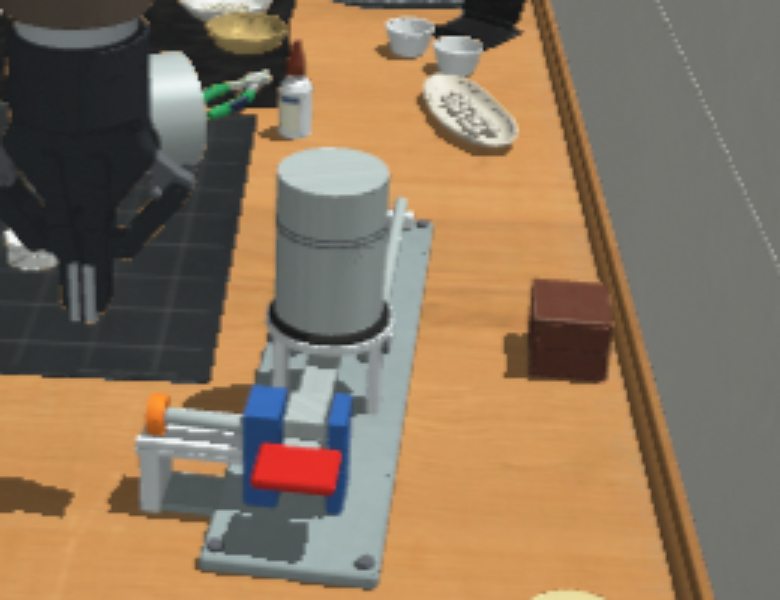

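The picture shows the beaker upright on the flange (330,250), the lever down between the ears (pad 297,470), and the pin head at (158,415). Lower and push the pin.

Request:
carry_out(slide=[[0,0,0.04],[0,0,0.064],[0,0,0.065],[0,-0.01,0.065],[0,-0.02,0.065],[0,-0.03,0.065],[0,-0.038,0.065],[0,-0.045,0.065]], roll=[0,0,0,0,0,0,0,0], claw=[0,0,0,0,0,0,0,0])

```text
clock: 13.52
position: [498.2, -174.8, 225.8]
ee_rot: [-0.674, 0.739, -0.0, 0.0]
contact_force: [-1.6, -0.1, 0.1]
gripper_width: -0.2
grasp_force: 0.3
```

Request:
carry_out(slide=[[0,-0.005,0],[0,-0.01,0],[0,-0.014,0],[0,-0.017,0],[0,-0.017,0]], roll=[0,0,0,0,0], claw=[0,0,0,0,0])

```text
clock: 14.15
position: [514.8, -176.3, 225.7]
ee_rot: [-0.674, 0.739, -0.0, 0.0]
contact_force: [-0.3, -1.1, 0.6]
gripper_width: -0.0
grasp_force: 0.0
```

```bash
python3 go.py; python3 - <<'E'
from h import *
d=get_image('side'); save('t6.png',cv2.resize(d['img'][260:390,240:410],None,fx=4.5,fy=4.5))
E
```

```text
tip in stand [ -63.3133 -160.0458   52.6778] toolx in stand [-0.0003 -1.     -0.    ] toolz [ 0.0004 -0.     -1.    ] J [-0.0319  0.4484 -0.4116  0.     -0.7103 -0.0609] t 14.15
roll to -y -0.018398750452234935
```

View pics/t6.png

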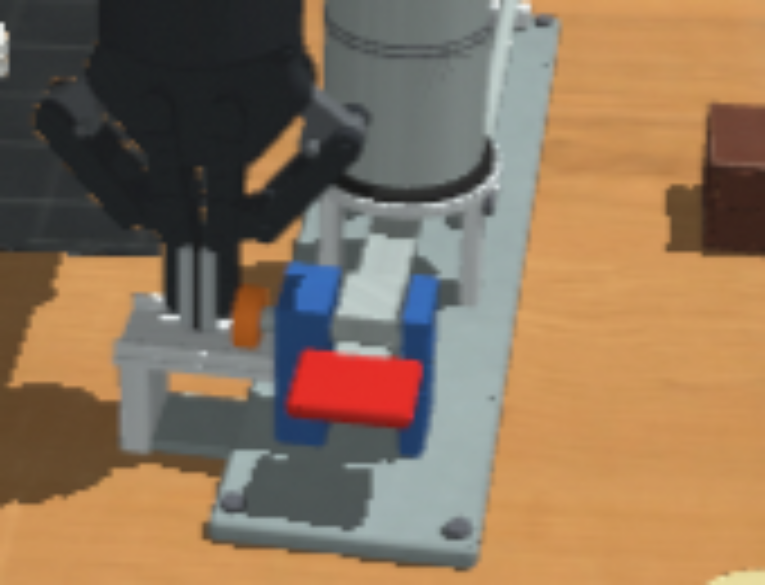

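The pin head (250,315) is still short of the near ear (285). Keep pushing until the force rises.

Request:
carry_out(slide=[[0,-0.002,0],[0,-0.004,0],[0,-0.005,0],[0,-0.005,0]], roll=[0,0,0,0], claw=[0,0,0,0])

```text
clock: 14.7
position: [519.7, -176.8, 225.7]
ee_rot: [-0.674, 0.739, -0.0, 0.0]
contact_force: [0.7, -0.2, 0.0]
gripper_width: -0.2
grasp_force: 0.0
```

Request:
carry_out(slide=[[0,-0.001,0],[0,-0.002,0],[0,-0.003,0],[0,-0.003,0]], roll=[0,0,0,0], claw=[0,0,0,0])

```text
clock: 15.2
position: [522.4, -177.1, 225.7]
ee_rot: [-0.673, 0.739, 0.0, -0.0]
contact_force: [-0.3, -0.2, 0.8]
gripper_width: -0.0
grasp_force: 0.5
```

Request:
carry_out(slide=[[0,-0.001,0],[0,-0.002,0],[0,-0.003,0],[0,-0.003,0]], roll=[0,0,0,0], claw=[0,0,0,0])

```text
clock: 15.7
position: [523.6, -177.3, 225.5]
ee_rot: [-0.673, 0.739, 0.002, -0.002]
contact_force: [-7.2, 1.5, 6.4]
gripper_width: -0.1
grasp_force: 3.9
```

Request:
carry_out(slide=[[0,-0.001,0],[0,-0.002,0],[0,-0.002,0]], roll=[0,0,0], claw=[0,0,0])

```text
clock: 16.08
position: [524.4, -177.4, 225.4]
ee_rot: [-0.673, 0.74, 0.004, -0.004]
contact_force: [-10.9, 3.1, 9.6]
gripper_width: -0.2
grasp_force: 5.7
```

Force is rising, which suggests the pin is home. Back off, lift and look.

Request:
carry_out(slide=[[0,0.015,0],[0,0.03,0],[0,0.05,-0.05],[0,0.09,-0.1],[0,0.14,-0.12],[0,0.15,-0.12]], roll=[0,0,0,0,0,0], claw=[0,0,0,0,0,0])

```text
clock: 16.82
position: [375.4, -163.5, 347.5]
ee_rot: [-0.673, 0.739, -0.002, 0.002]
contact_force: [-0.2, 0.5, -0.0]
gripper_width: -0.2
grasp_force: 0.0
```

```bash
python3 - <<'E'
from h import *
from go import S,O
d=get_image('side'); t=get_image('top')
save('t7.png',np.hstack([cv2.resize(d['img'][235:385,250:380],(520,600),interpolation=2),cv2.resize(t['img'][190:300,420:500],(280,385),interpolation=2) if 0 else np.vstack([cv2.resize(t['img'][190:300,430:500],(270,424),interpolation=2),np.zeros((176,270,3),np.uint8)])]))
for n in('pin','lever_pad','beaker','beaker_mouth'):
  for q in (d,t): print(n,[(r['at'],r['conf'],(S.T@(pt(q,r['at'])-O)).round(1)) for r in place_of(q,n)[:2]])
for x in(-34,-44): print('head face px',x,px(d,O+S@np.array([x,-160,56.])),px(t,O+S@np.array([x,-160,68.])))
for q in (d,t):
  h=cv2.cvtColor(q['img'],cv2.COLOR_RGB2HSV)
  mm=(h[...,0]>4)&(h[...,0]<18)&(h[...,1]>215)
  ex=px(q,O+S@np.array([-44,-160,62.])); v,u=np.nonzero(mm); k=(abs(u-ex[0])<22)&(abs(v-ex[1])<22); print(k.sum(),u[k].min(),u[k].max(),v[k].min(),v[k].max())
E
```

```text
pin [([299.1, 330.1], 0.45, array([ -33.8, -170.9,   61.7]))]
pin [([460.3, 248.8], 0.61, array([ -36.1, -152.5,   65.9]))]
lever_pad [([317.7, 344.0], 0.86, array([   2.5, -200.5,   58.6])), ([314.8, 231.5], 0.28, array([-84.7, 358.3,   9.6]))]
lever_pad [([484.9, 231.5], 0.81, array([   2.3, -200. ,   59.3]))]
beaker [([330.9, 242.9], 0.92, array([  1.1, -38.8, 167.6])), ([231.2, 231.7], 0.6, array([-262.1,  199.3,   63.4]))]
beaker [([421.1, 214.2], 0.93, array([  1.3, -54.1, 170. ])), ([249.7, 365.5], 0.82, array([-279.1,  218.1,   97. ]))]
beaker_mouth [([285.5, 228.0], 0.77, array([-141.1,  248. ,   62.2])), ([326.0, 292.5], 0.72, array([  1. , -90.4,  92.6]))]
beaker_mouth [([413.1, 223.8], 0.75, array([-16.4, -41.4, 170.3])), ([328.0, 216.1], 0.57, array([ 17.3, 101. ,   9.2]))]
head face px -34 [300.075  329.3013] [464.6525 247.9065]
head face px -44 [294.3607 328.7264] [464.4484 253.1539]Traceback (most recent call last):
  File "<stdin>", line 11, in <module>
    return umr_minimum(a, axis, None, out, keepdims, initial, where)
ValueError: zero-size array to reduction operation minimum which has no identity
```

View pics/t7.png

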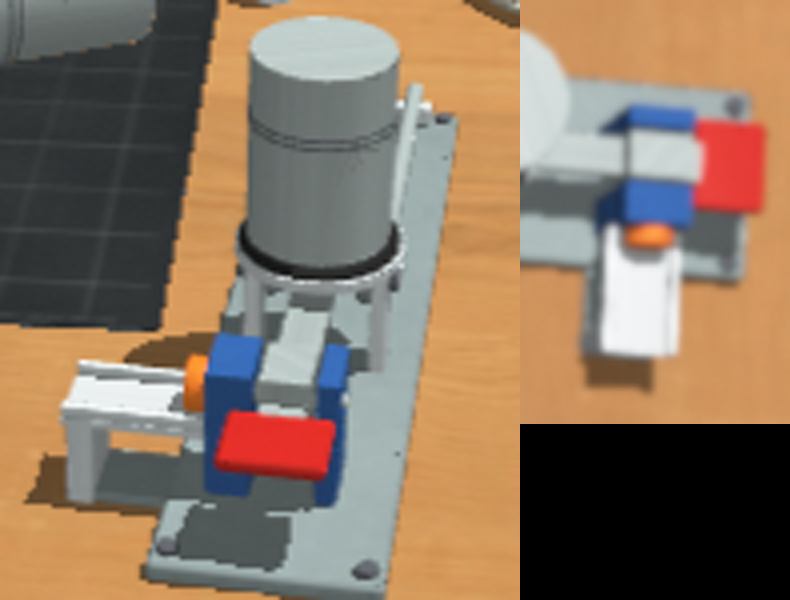

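The orange head (195,385) lies flush on the near ear and the pin tip shows beyond the far ear (345,398). The lever is at its stop with the pad at height 59. The beaker is seated upright with its bottom at about 170 mm; 171 was expected.

```bash
python3 -c "from bench import *; print(job_done())"
```

```text
the job is handed in; nothing more can be done
None
```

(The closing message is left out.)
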